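# Clip a soapstone plaque into the holding board

## Task

Load the flat rectangular soapstone plaque into the wooden holding board, ready for engraving: lift the spring clip by its ball knob until it stays up, slide the plaque along the board beneath the raised clip until it sits snug in the corner, touching both the end stop and the side fence, then bring the clip down so that its toes hold the plaque. Soapstone bruises and chips easily, so push it against the stops only lightly and ease the clip down under control: never let it snap down or force it onto the stone. Leave the other things on the ledge as they are.

Things in the scene. Friction and masses are not known exactly. Their poses are not given: they have to be found in the camera images.
- plaque: The plain rectangular flat plaque of grey soapstone, 120 (its x) x 56 (its y) x 14 mm thick, about 0.26 kg; at the start it lies flat on the brick ledge to the robot's right. Origin: centre of its underside. Both ends are alike. Seated, its long side lies along the holder's x and its origin is at y = 0, z = 20 mm and between x = -12 and 4 mm of the holder, as the end stop is set.
- holder: Wooden holding board, fixed on the ledge, 295 (x) x 130 (y) x 20 mm thick. Origin: on its underside, midway in y, 125 mm from its -x end; z up. The plaque slides in along +x from the open -x end (nearer the robot). The end stop and the clip's pivot are towards the +x end, the side fence on the +y side. At x below 6 mm nothing stands on the board, so fingers fit beside the plaque's rear half.
- end_stop: Adjustable end stop: a steel bar across the board, 126 (y) x 6 x 12 mm high, with two slotted arms clamped by two brass wing screws; it does not yield. Origin: on the board between the wing screws (x = 105, y = 0, z = 20 mm of the holder), whatever the setting. The face that the plaque's end meets (looks to -x) is set anywhere from x = 48 to 64 of the holder; the setting is not reported: look or feel.
- side_fence: Steel angle 34 mm long (x), upright part 6 thick and 12 mm high, fixed on the board. Origin: middle of the lower edge of the face that the plaque's long side butts against (x = 23, y = 28, z = 20 mm of the holder); that face looks to -y.
- clip (a joint): Spring clip's angle q (rad): 0 = toes on the bare board (so at the start), 0.24 = toes on the plaque, 0.9 = fully up (stop). Over-centre: below 0.55 it drives the clip down (0.83 Nm at 0, 0.59 at 0.24, none at 0.55), above 0.55 it drives it up to 0.9 and keeps it there (0.64 Nm at 0.9). Let go part-way, it snaps down.
- clip_pivot (a point): Centre of the clip's pivot pin, fixed, at x = 92, y = 0, z = 55 mm of the holder; the pin lies along the holder's y, between two steel cheeks that are 64 mm wide over all and reach 46 mm above the board. Behind it lies the clip's spring strut, up to x = 155. The clip's front rises as q grows.
- clip_knob (a point): Centre of the black ball knob (26 mm diameter) at the end of the clip's 9 mm lever rod, 115 mm from the pivot. It swings in the holder's x-z plane, y = 0: at clip angle q it is at x = 92 - 115 cos(0.698 + q), z = 55 + 115 sin(0.698 + q) mm of the holder: z = 129 with the clip down, 170 up. About 8 N at the knob lifts the clip.
- toes: The clip's two leather-faced toes, round bars of 10 mm diameter, 14 long, centres 38 mm apart along y, on two flat arms from the pivot barrel; they move with the clip. Origin: midway between them on their axis: x = 37, z = 25 mm of the holder with the clip down; about x = 34, z = 84 up, then clearing the board by 59 mm.
- hippo: Bystander, leave where it is: mottled pink soapstone hippo carving, 150 x 56 x 72 high. Origin: centre of its underside.
- bird: Bystander, leave where it is: small pale soapstone bird on a round foot, 85 x 40 x 57 high. Origin: centre of its underside.
- punch: Bystander, leave where it is: steel centre punch lying on its side, 122 long, 13 thick. Origin: centre of its underside.
- drill: Bystander, leave where it is: hand drill lying on its side, 305 long, with a 92 diameter brass gear and a crank, 72 high at the crank knob. Origin: centre of its underside.
- coaster: Bystander, leave where it is: round soapstone disc, 90 diameter, 12 thick. Origin: centre of its underside.
- rasp: Bystander, leave where it is: wood-handled rasp lying flat, 245 long, 27 high. Origin: centre of its underside.

How it is judged:
On the way, in this order (a step that is already met when the one before it is completed fails the run):
1. the clip is lifted and stays up (value of joint clip above 0.75 rad), for 0.2 s.
2. with the clip up, the plaque lies on the board and its end is pushed up to the end stop, touching it (value of joint clip above 0.75 rad and contact force between plaque and end_stop above 0.5 N and z of plaque in the frame of holder between 0.017 and 0.024 m), for 0.05 s.
At the end, for the whole second after the job is handed in: The plaque lies flat on the board, at rest, its side within 1.5 mm of the side fence and square to it within 0.04 rad, its end at the end stop (origin between x = -13.5 and 5.5 mm of the holder); the clip is down on it (0.20 to 0.28 rad), both toes pressing with over 4 N in all (x of plaque in the frame of holder between -0.0135 and 0.0055 m and y of plaque in the frame of holder between -0.0015 and 0.0015 m and z of plaque in the frame of holder between 0.018 and 0.022 m and angle between the x axis of plaque and the x axis of holder, either way round below 0.04 rad and value of joint clip between 0.2 and 0.28 rad and contact force between toes and plaque above 4 N and linear speed of plaque below 0.01 m/s); the robot touches nothing.
It fails at once if the plaque is pushed against the end stop with more than 12 N (contact force between plaque and end_stop above 12 N).
It fails at once if the plaque is pushed against the side fence with more than 12 N (contact force between plaque and side_fence above 12 N).
It fails at once if the clip's toes are pressed onto the plaque with more than 16 N (contact force between toes and plaque above 16 N).
It fails at once if the clip is let snap down, faster than 4 rad/s (velocity of joint clip below -4 rad/s).
It fails at once if a bystander is moved by more than 20 mm (distance of any of hippo, bird, punch, drill, coaster, rasp from where it was at the start of the episode above 0.02 m).
It also fails if it takes over 72 s, if anything falls off the work surface, if the arm or the gripper's body presses on something with over 40 N, if the wrist force passes 120 N, or if a joint passes its speed limit or range.

## Robot

A 6-joint arm with a two-finger parallel gripper is mounted at the origin on the work surface. World frame = base frame: x ahead of the robot, y to its left, z up, the work surface at z = 0. Lengths are in m, angles in rad, forces in N, time in s.
With the tool pointing down it reaches from about 0.325 to 0.775 m from the base axis. Payload 5.5 kg.
Tool frame: the origin (TCP) lies between the finger pads; the fingertips stand 8 mm ahead of it and the grasp point (between the pads) lies 11 mm behind it (tcp_to_tips is the distance from the TCP to the fingertips, in m); z points along the fingers, y is the direction in which the jaws open and shut (so a half turn about z gives the same grasp; the last joint's range is limited). The gripper opens to 88 mm and grips with 3 to 60 N. Pads are 20 mm wide; open, the fingers measure 115 mm over their backs; the gripper's body (75 mm by 178 mm) begins 61 mm behind the grasp point.
Start: joints at [-0.057, 0.091, 1.231, -0, 1.82, -0.057], TCP at [0.6, -0, 0.231] pointing down, gripper open.
Joint ranges: [-2.87, 2.87], [-0.86, 2.18], [0.17, 2.46], [-1.51, 4.65], [0.06, 2.69], [-2.65, 2.65]. Speed limits (rad/s): [2.57, 2.57, 3.01, 3.14, 3.14, 3.14].

## Interface

Orientations are given as a unit quaternion [w, x, y, z].
In Python, from bench import * gives the robot as it stands. Calls block until the motion is done:
- move_to(position, orientation): joint-space move of the TCP to a pose.
- move_l(position, speed=0.15, orientation=None): straight line of the TCP; orientation=None keeps the orientation; speed is the mean speed in m/s.
- movej(angles): joint-space move.
- gripper_open() and close(): open the fingers fully, or close them until they stop; the grip force is fixed at half the most.
- hold(seconds).
- inverse_kinematics(position, orientation): joint angles nearest the present ones, or None.
- state(): the state.
- get_image(name): name is "scene" or "side" or "wrist"; returns a dict with "frame" (400x640x3 uint8, blue, green, red), "depth" (400x640 float32, m along the optical axis (not along the pixel's ray), 0 where there is no reading), "camera_matrix" (3x3 intrinsics, pixels), "k1" (the pictures are not rectified: a ray, as slopes to the right and down, at radius r is drawn at 1 + k1 r^2 times it, then the intrinsics apply), "view" (4x4, takes a point from world to camera coordinates). Camera axes: x right, y up, looking along -z (the intrinsics and any distortion apply to the point x, -y, -z); pixel columns grow to the right and rows downward; lengths in m; the calibration is good to about 2 mm. A picture is of the moment at which its call begins.
A pose or a line that the arm cannot do raises IKError and nothing moves.
- job_done(): hands the job in, once; it reports no verdict.
The state is a dict: "time": time; "joint_pos": joint angles; "dq": joint speeds; "joint_torque": joint torques, N m; "ee_pos": TCP position; "ee_rot": TCP orientation; "ft_force": force on the tool from outside, world axes, zero at the start; "moment": the same for the moment, N m; "finger_gap": finger opening in m.
Only numpy, scipy, OpenCV 4.12 (cv2) and the standard library are available. Lean on these libraries where they do the work, as an engineer would, in place of code of your own. Each camera call takes 0.05 s, during which the arm holds its last target.

## Working session

There is one attempt and no reset: what is moved stays moved. The work goes in short steps, each a Python script; the robot and the scene stay as the last script left them, time stands still between calls to the robot, and variables do not carry over. Pictures are saved under pics/ and viewed, and the job is handed in when it is done.

```bash
mkdir -p pics; ls; python3 - <<'E'
from bench import *
import cv2,numpy as np
s=state();print(s)
for n in ("scene","side","wrist"):
    d=get_image(n);cv2.imwrite(f"pics/{n}0.png",d["frame"]);np.savez(f"pics/{n}0.npz",**{k:v for k,v in d.items()})
    print(n,d["camera_matrix"].tolist(),d["k1"],np.round(d["view"],4).tolist())
E
```

```text
pics
{'time': 0.0, 'joint_pos': array([-5.67006611e-02,  9.18871084e-02,  1.23184854e+00, -3.74597947e-06,
        1.81980044e+00, -5.67011482e-02]), 'dq': array([-0.00037881,  0.00025589, -0.00087865,  0.00074738, -0.00049523,
        0.0001563 ]), 'joint_torque': array([-3.13584051e-04, -4.46447504e+01, -4.06449509e+01,  6.96761138e-02,
        2.93726998e-02, -1.50731516e-04]), 'ee_pos': array([5.99728837e-01, 1.19763884e-05, 2.29511038e-01]), 'ee_rot': array([-7.23734857e-04,  7.07106600e-01,  7.07106294e-01, -6.48420786e-04]), 'ft_force': array([0.68551206, 0.25725082, 0.36403346]), 'moment': array([-0.03475477, -0.03186196, -0.01946716]), 'finger_gap': 0.08795505229542604}
scene [[431.75349790927254, 0.0, 315.38967388070836], [0.0, 431.75349790927254, 203.99462509729332], [0.0, 0.0, 1.0]] -0.06692001153160868 [[0.3786, 0.9255, -0.0148, -0.1991], [-0.7332, 0.3096, 0.6054, 0.3264], [0.5649, -0.2184, 0.7958, -1.6277], [0.0, 0.0, 0.0, 1.0]]
side [[494.38723952185074, 0.0, 322.2861256995843], [0.0, 494.38723952185074, 204.63032530257817], [0.0, 0.0, 1.0]] -0.03304966812764211 [[0.6961, -0.7177, 0.018, -0.3917], [0.5364, 0.5366, 0.6514, -0.3625], [-0.4772, -0.4438, 0.7585, -1.3843], [0.0, 0.0, 0.0, 1.0]]
wrist [[355.5821277618353, 0.0, 315.56413576645406], [0.0, 355.5821277618353, 204.9668899148101], [0.0, 0.0, 1.0]] -0.059657271040806197 [[1.0, -0.0015, -0.0006, -0.6], [0.0012, 0.9563, -0.2925, 0.0345], [0.001, 0.2925, 0.9563, -0.3914], [0.0, 0.0, 0.0, 1.0]]
```

View pics/scene0.png

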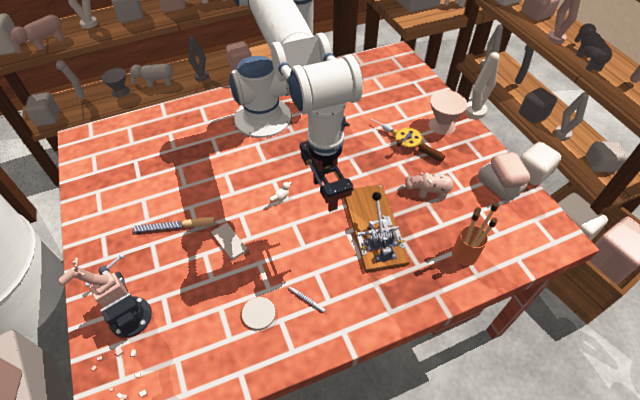

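View pics/side0.png

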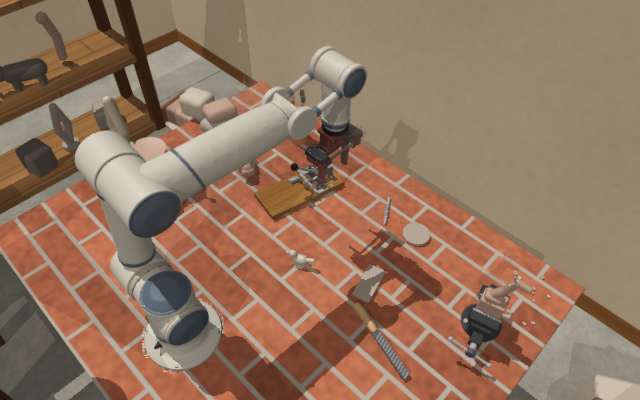

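View pics/wrist0.png

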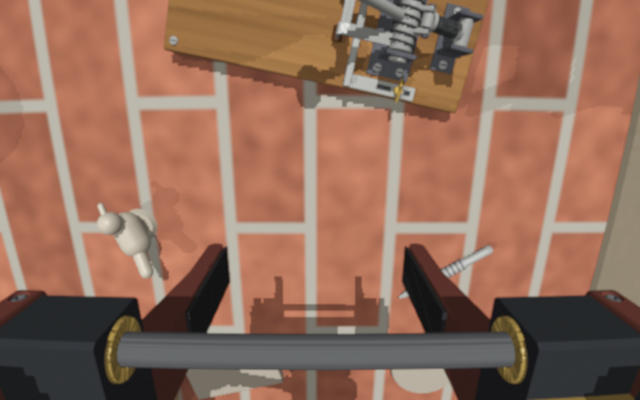

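The scene view shows the holder around (376,228) with its knob at (377,196). The plaque is at (228,240), close to the rasp handle at (200,223). The bird is at (282,193), the punch at (307,299) and the coaster at (258,312). I'll measure these next.

```bash
cat > h.py <<'E'
from bench import *
import cv2,numpy as np
from scipy.spatial.transform import Rotation as R
def und(d,uv):
    K=d["camera_matrix"];D=np.array([float(d["k1"]),0,0,0,0])
    return cv2.undistortPoints(np.float64(uv).reshape(-1,1,2),K,D).reshape(-1,2)
def onplane(d,uv,z):
    p=und(d,uv);V=d["view"];Ri=V[:3,:3].T;c=-Ri@V[:3,3]
    r=(Ri@np.c_[p[:,0],-p[:,1],-np.ones(len(p))].T).T
    return c+r*((z-c[2])/r[:,2])[:,None]
def depthpts(d):
    h,w=d["depth"].shape;u,v=np.meshgrid(np.arange(w),np.arange(h))
    p=und(d,np.c_[u.ravel(),v.ravel()]);Z=d["depth"].ravel()
    V=d["view"];P=np.c_[p[:,0]*Z,-p[:,1]*Z,-Z]
    W=(P-V[:3,3])@V[:3,:3];W[Z<=0]=np.nan
    return W.reshape(h,w,3)
def proj(d,X):
    V=d["view"];c=np.atleast_2d(X)@V[:3,:3].T+V[:3,3]
    q=np.c_[c[:,0],-c[:,1]]/-c[:,2:]
    r2=(q**2).sum(1,keepdims=True);q=q*(1+float(d["k1"])*r2)
    K=d["camera_matrix"];return np.c_[K[0,0]*q[:,0]+K[0,2],K[1,1]*q[:,1]+K[1,2]]
def load(f): return dict(np.load(f))
def down(yaw):
    """tool z down, tool x at world angle yaw; jaws (tool y) along yaw-90deg"""
    M=np.array([[np.cos(yaw),np.sin(yaw),0],[np.sin(yaw),-np.cos(yaw),0],[0,0,-1]])
    q=R.from_matrix(M).as_quat();return [q[3],q[0],q[1],q[2]]
def snap(n,f):
    d=get_image(n);cv2.imwrite(f"pics/{f}.png",d["frame"]);np.savez(f"pics/{f}.npz",**d);return d
E
python3 - <<'E'
from h import *
d=load("pics/scene0.npz")
# holder corners guess, z=.02 ; plaque
print(onplane(d,[[345,188],[375,185],[410,263],[368,270]],.02))
print(onplane(d,[[228,240]],.014), onplane(d,[[377,196]],.13))
w=depthpts(d)
for u,v in [(228,240),(377,196),(360,205),(258,312),(200,223),(310,320)]: print(u,v,w[v,u])
V=load("pics/wrist0.npz")["view"];print("wristcam",-V[:3,:3].T@V[:3,3])
E
```

```text
[[0.44848405 0.1348685  0.02      ]
 [0.47481963 0.2294143  0.02      ]
 [0.77011186 0.19018355 0.02      ]
 [0.74379008 0.07051077 0.02      ]]
[[ 0.490435   -0.26644029  0.014     ]] [[0.59107914 0.1647587  0.13      ]]
228 240 [ 0.49113099 -0.26644573  0.01501133]
377 196 [0.59827485 0.15986881 0.14079445]
360 205 [0.52717302 0.15047255 0.01716283]
258 312 [ 0.74046144 -0.25300627  0.01118598]
200 223 [ 0.40210274 -0.32985563  0.02064981]
310 320 [ 0.81049275 -0.13186382  0.00148062]
wristcam [0.6003855  0.08058012 0.3840314 ]
```

```bash
python3 - <<'E'
from h import *
q=down(np.pi/2)
move_to([.60,.08,.30],q); d=snap("wrist","w1"); print(state()["time"])
move_to([.49,-.34,.26],q); d=snap("wrist","w2"); print(state()["time"],state()["joint_pos"])
E
```

```text
0.7
2.35 [-6.61881398e-01  8.94027485e-02  1.18004195e+00  3.09523819e-04
  1.87185859e+00 -6.63361552e-01]
```

View pics/w1.png

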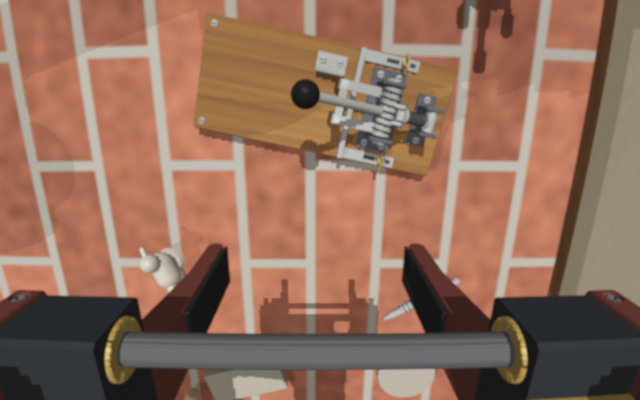

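View pics/w2.png

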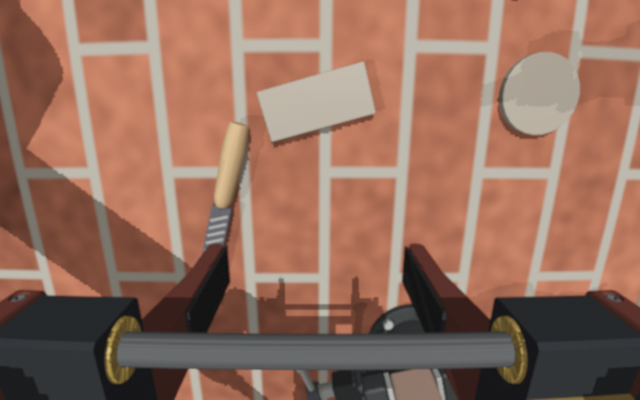

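w1 shows the board with corners near (208,14), (195,127), (457,70) and (428,178), the knob at (305,94), the fence at (331,63) and the stop bar from about (362,50) to (340,158). w2 shows the plaque with corners near (258,95), (363,62), (375,112) and (272,143), and the rasp handle close by at (232,165). Next I'll fit these properly.

```bash
cat > m.py <<'E'
from h import *
d=load("pics/w1.npz");f=d["frame"];hsv=cv2.cvtColor(f,cv2.COLOR_BGR2HSV)
for u,v in [(250,70),(230,110),(150,100),(280,200),(320,65),(352,60),(318,100),(320,290)]: print((u,v),hsv[v,u])
W=depthpts(d)
for u,v in [(250,70),(305,94),(331,63),(150,100)]: print((u,v),W[v,u])
d2=load("pics/w2.npz");h2=cv2.cvtColor(d2["frame"],cv2.COLOR_BGR2HSV)
for u,v in [(320,100),(300,120),(200,100),(240,180)]: print((u,v),h2[v,u],depthpts(d2)[v,u])
E
python3 m.py
python3 - <<'E'
import cv2
f=cv2.imread("pics/w1.png")[0:195,185:465];cv2.imwrite("pics/w1z.png",cv2.resize(f,None,fx=2.85,fy=2.85,interpolation=cv2.INTER_CUBIC))
E
```

```text
(250, 70) [ 15 142 153]
(230, 110) [ 15 142 158]
(150, 100) [  8 125 187]
(280, 200) [  8 127 187]
(320, 65) [ 38   6 177]
(352, 60) [ 16 141 159]
(318, 100) [20 12 62]
(320, 290) [  9 125 191]
(250, 70) [0.52539581 0.19088049 0.02019957]
(305, 94) [0.59200273 0.16298595 0.14292484]
(331, 63) [0.61870254 0.19797227 0.02312378]
(150, 100) [ 3.94804231e-01  1.58593200e-01 -5.66653317e-05]
(320, 100) [ 19  29 192] [ 0.49618022 -0.26198804  0.01454843]
(300, 120) [ 20  31 190] [ 0.47428413 -0.28320322  0.01546504]
(200, 100) [  8 125 191] [ 0.36118396 -0.26131074  0.00115282]
(240, 180) [19 37 97] [ 4.00913734e-01 -3.54155586e-01 -1.24188572e-04]
```

View pics/w1z.png

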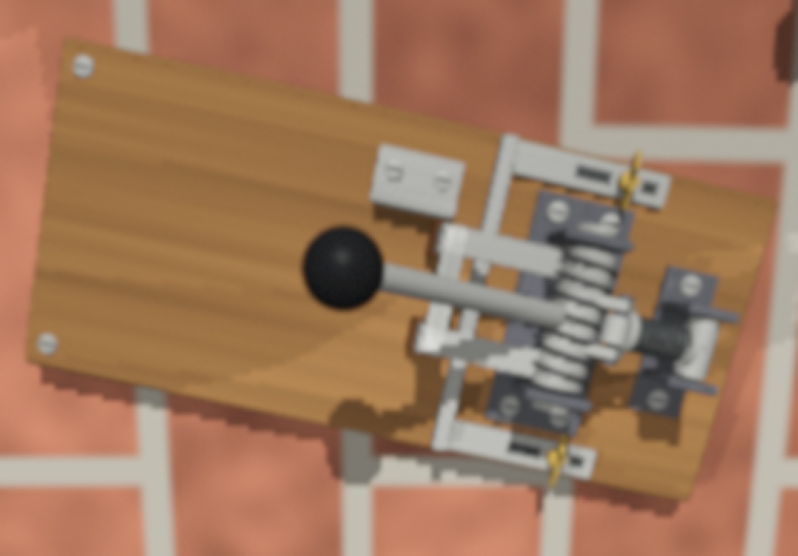

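```bash
cat > m.py <<'E'
from h import *
def rect(P):  # ordered metric rect from plane pts
    r=cv2.minAreaRect((P[:,:2]*1000).astype(np.float32));return r
d=load("pics/w1.npz");hsv=cv2.cvtColor(d["frame"],cv2.COLOR_BGR2HSV)
m=cv2.inRange(hsv,(12,90,60),(22,255,255));m[:,:180]=0;m[200:]=0;m[:,470:]=0
m=cv2.morphologyEx(m,cv2.MORPH_OPEN,np.ones((3,3)))
n,l,st,_=cv2.connectedComponentsWithStats(m);k=1+st[1:,4].argmax();print(st[k])
ys,xs=np.where(l==k);P=onplane(d,np.c_[xs,ys],.02)
r=rect(P);print("board",r);print(cv2.boxPoints(r).round(1).tolist())
c=np.float64([[65,40],[27,360],[690,498],[775,205]])/2.85+[185,0];print("manual",onplane(d,c,.02)[:,:2].round(4).tolist())
d2=load("pics/w2.npz");h2=cv2.cvtColor(d2["frame"],cv2.COLOR_BGR2HSV)
W=depthpts(d2)
m=((h2[...,1]<60)&(h2[...,2]>150)&(W[...,2]>.008)&(W[...,2]<.022)).astype(np.uint8);m[:,:245]=0;m[:,390:]=0;m[160:]=0
n,l,st,_=cv2.connectedComponentsWithStats(m);k=1+st[1:,4].argmax();print(st[k])
ys,xs=np.where(l==k);r=rect(onplane(d2,np.c_[xs,ys],.014));print("plaque",r,cv2.boxPoints(r).round(1).tolist())
print("manual",onplane(d2,[[258,95],[363,62],[375,112],[272,143]],.014)[:,:2].round(4).tolist())
# fence, stop, knob
print(onplane(d,np.float64([[371,202],[457,218],[380,144],[465,161]])/2.85+[185,0],.032))
print("stop top front edge",onplane(d,np.float64([[503,135],[434,446]])/2.85+[185,0],.032))
print("knob",onplane(d,[[305.2,94]],.129))
E
python3 m.py
```

```text
[  194    13   166   144 15108]
board ((552.4057006835938, 171.45877075195312), (130.11978149414062, 176.23828125), 77.95220184326172)
[[452.6000061035156, 126.19999694824219], [625.0, 89.4000015258789], [652.2000122070312, 216.6999969482422], [479.79998779296875, 253.5]]
manual [[0.4805, 0.2514], [0.4549, 0.1272], [0.7409, 0.0672], [0.766, 0.1899]]
[ 257   62  118   79 5726]
plaque ((491.9605712890625, -264.2286682128906), (119.49571990966797, 55.502471923828125), 15.219196319580078) [[427.0, -253.10000610351562], [441.6000061035156, -306.70001220703125], [556.9000244140625, -275.29998779296875], [542.2999877929688, -221.8000030517578]]
manual [[0.429, -0.2565], [0.5416, -0.2228], [0.5566, -0.2746], [0.4425, -0.3085]]
[[0.60064891 0.18880713 0.032     ]
 [0.6346529  0.18283102 0.032     ]
 [0.60416011 0.21032499 0.032     ]
 [0.63734977 0.20414346 0.032     ]]
stop top front edge [[0.65191775 0.21378235 0.032     ]
 [0.62698107 0.09193632 0.032     ]]
knob [[0.59180564 0.16307919 0.129     ]]
```

The plaque is at (0.492,-0.264) with yaw 15.2°. The holder origin is at (0.588,0.164) with yaw about -12°, and the knob position predicted from that agrees with the image to under 1 mm. The stop face is at about x=52 mm of the holder. I'll go to the knob now.

```bash
cat >> h.py <<'E'
HY=np.radians(-12.0);HO=np.array([.5883,.1638,0])
HR=R.from_euler('z',HY).as_matrix()
def H(x,y,z): return HO+HR@np.array([x,y,z])/1000     # holder mm -> world
def toH(p): return HR.T@(np.asarray(p)-HO)*1000
QH=down(HY+np.pi)
def knob(q): a=.698+q; return H(92-115*np.cos(a),0,55+115*np.sin(a))
def ktcp(q): return knob(q)-[0,0,.011]
def frc(): return HR.T@np.array(state()["ft_force"])
E
python3 - <<'E'
from h import *
p=ktcp(0)
print(inverse_kinematics(p,QH),inverse_kinematics(H(-90,-4,31),QH),inverse_kinematics(ktcp(.9),QH),inverse_kinematics([.4746,-.2689,.011],down(np.radians(195.2))))
move_to(p+[0,0,.08],QH);print(state()["time"],state()["joint_pos"])
move_l(p,.15);print(frc(),state()["ee_pos"]-p)
close();s=state();print(s["time"],s["finger_gap"],frc(),s["ee_pos"]-p)
snap("scene","s1");snap("wrist","w3")
E
```

```text
[ 2.13226379e-01  1.35511380e-01  1.38220300e+00 -4.44089210e-16
  1.62387827e+00 -1.14813044e+00] [ 2.79286421e-01 -4.10992290e-02  1.72100645e+00 -4.44089210e-16
  1.46168544e+00 -1.08207040e+00] [ 1.59469334e-01  3.52870475e-01  1.05767450e+00 -4.44089210e-16
  1.73104768e+00 -1.20188748e+00] [-5.77855651e-01  1.62548151e-02  1.70107286e+00 -4.44089210e-16
  1.42426498e+00 -2.41394202e+00]
4.225 [ 2.11659451e-01  1.24897272e-01  1.25185873e+00 -3.42148354e-04
  1.76441573e+00 -1.14799055e+00]
[-0.35128441  0.41248915  0.04216475] [ 0.00041028 -0.00020515  0.00091214]
5.9167 0.024514504604681568 [ 1.23424564  0.86238916 -0.85800126] [ 1.41336004e-05  1.29040363e-04 -6.12094340e-05]
```

View pics/w3.png

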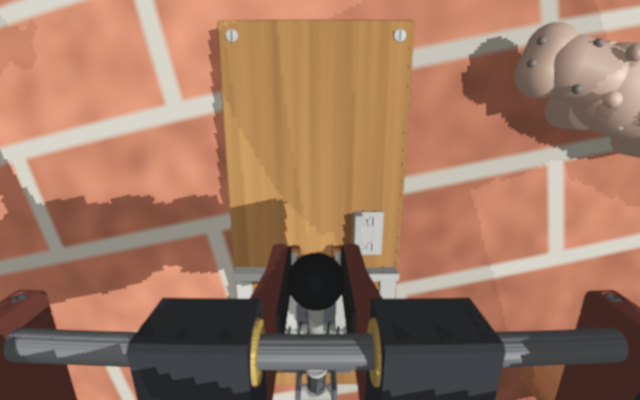

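w3 shows the knob gripped at (316,283), with the board square to the tool and the gap at 24.5 mm. I'll lift it along the arc.

```bash
python3 - <<'E'
from h import *
for q in np.linspace(.08,.88,11):
    move_l(ktcp(q),.10);s=state();print(round(q,2),round(s["time"],2),frc().round(1),round(s["finger_gap"]*1000,1))
snap("scene","s2");snap("side","d2");snap("wrist","w4")
E
```

```text
0.08 6.27 [-5.5  1.3 -5.3] 24.3
0.16 6.52 [-4.   2.5 -5.9] 24.6
0.24 6.77 [-1.1  2.5 -7.9] 24.7
0.32 7.02 [ 0.5  3.1 -9.5] 24.4
0.4 7.27 [ 1.2  3.8 -9.6] 24.5
0.48 7.52 [ 2.   4.3 -9.3] 24.7
0.56 7.77 [ 1.5  4.7 -7.6] 24.5
0.64 8.02 [ 1.6  4.  -6. ] 24.4
0.72 8.27 [ 2.2  3.7 -4.3] 24.4
0.8 8.52 [ 2.3  3.9 -3.7] 24.4
0.88 8.77 [ 4.3  4.2 -1.8] 24.6
```

View pics/w4.png

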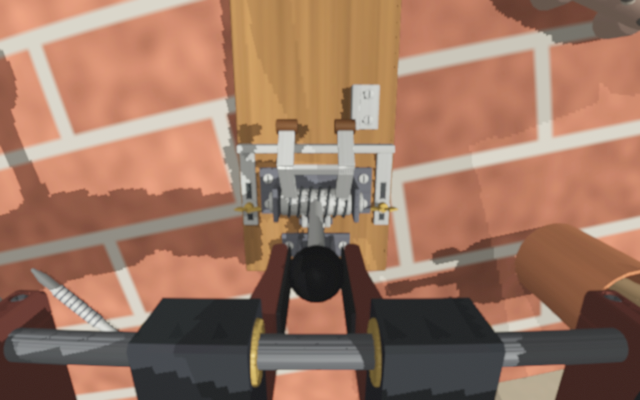

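w4 shows the clip up with its toes at (287,125) and (345,125) and the stop bar at row 148. Now I'll release, get the stop position from this view, and grasp the plaque.

```bash
python3 - <<'E'
from h import *
gripper_open();hold(.1);print(state()["time"],frc().round(1))
p=np.array(state()["ee_pos"]);move_l(p+[0,0,.06],.25)
d=load("pics/w4.npz");g=cv2.cvtColor(d["frame"],cv2.COLOR_BGR2GRAY)
print([int(v) for v in g[136:160,315]],[int(v) for v in g[136:160,250]])
for u in (255,315,375): print([toH(x).round(1).tolist() for x in onplane(d,[[u,144.5],[u,146]],.032)])
f=onplane(d,[[352,85],[352,129],[380,128]],.032);print("fence",[toH(x).round(1).tolist() for x in f])
q=down(np.radians(195.2));t=np.array([.4746,-.2689,.011])
move_to(t+[0,0,.10],q);print(state()["time"])
d=snap("wrist","w5")
E
```

```text
10.0917 [-0.6  0.2  0.6]
[144, 145, 145, 145, 145, 145, 142, 136, 139, 165, 189, 198, 201, 202, 203, 199, 182, 156, 143, 143, 143, 144, 144, 144] [93, 93, 93, 92, 94, 97, 102, 107, 119, 133, 142, 143, 143, 142, 141, 142, 148, 164, 183, 194, 198, 198, 194, 180]
[[51.1, -47.6, 32.0], [52.3, -47.7, 32.0]]
[[51.3, -0.0, 32.0], [52.5, -0.0, 32.0]]
[[51.3, 47.6, 32.0], [52.5, 47.7, 32.0]]
fence [[6.1, 28.2, 32.0], [39.2, 29.0, 32.0], [38.4, 51.0, 32.0]]
12.2083
```

View pics/w5.png

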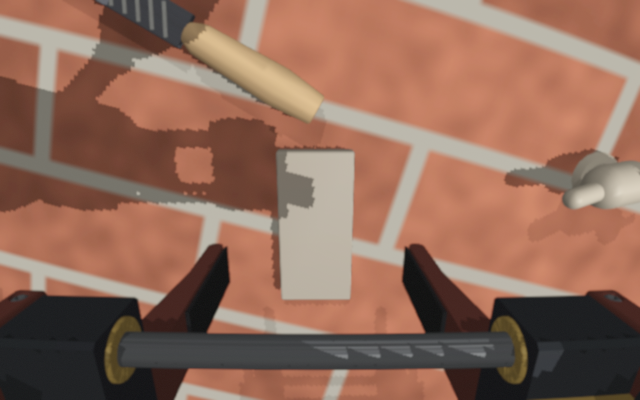

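w5 shows the plaque at (316,225), centred between the fingers and square to them. The stop face comes out at about 52 mm. Grasping.

```bash
python3 - <<'E'
from h import *
q=down(np.radians(195.2));t=np.array([.4746,-.2689,.011])
move_l(t,.15);close();s=state();print(s["time"],s["finger_gap"],s["ee_pos"]-t,s["ft_force"])
move_l(t+[0,0,.12],.2)
print(state()["ft_force"],state()["finger_gap"])
move_to(H(-100,-3,120),QH);s=state();print(s["time"],toH(s["ee_pos"]),frc())
snap("wrist","w6");snap("side","d6")
E
```

```text
13.675 0.05623518697604986 [ 5.92062161e-05 -5.28753501e-05  1.48438484e-04] [-0.39385338 -0.11071113  1.41878631]
[-0.25695081  0.11704021 -3.16271308] 0.05551370177528874
16.075 [-99.67798668  -3.67474037 119.68959491] [-0.08581493 -0.61335805 -2.93963753]
```

View pics/w6.png

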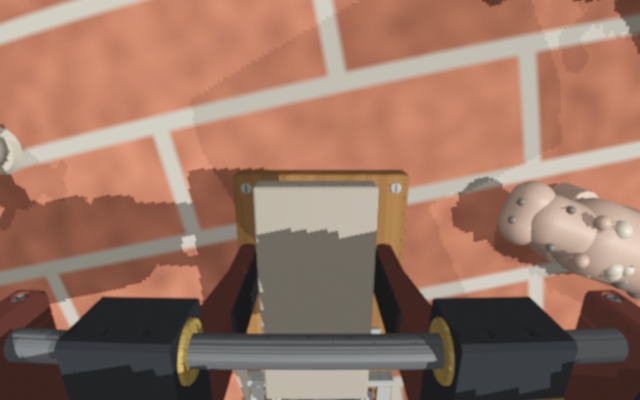

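View pics/d6.png

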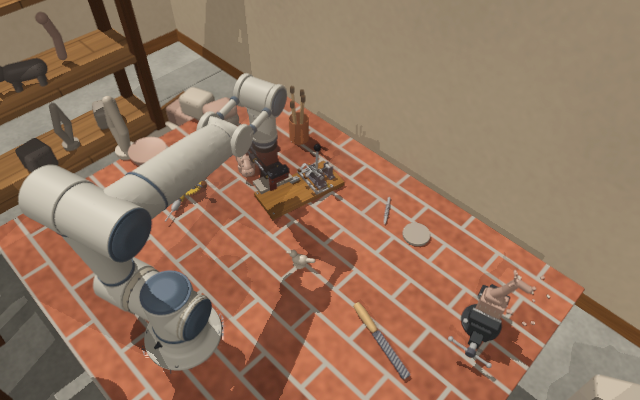

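w6 shows the plaque held square, with its rear edge at row 183 from column 256 to 378, over the board. Next I'll lower it onto the board and slide it to just short of the stop.

```bash
python3 - <<'E'
from h import *
move_l(H(-100,-3,36),.15)
f0=frc();print(f0)
z=35
while z>29:
    z-=.5;move_l(H(-100,-3,z),.03);f=frc()
    if f[2]-f0[2]>1.5:break
s=state();print(z,s["time"],frc(),toH(s["ee_pos"]))
E
```

```text
[-0.33652717  0.02947485 -2.11131791]
30.5 19.1333 [-1.54168878 -1.41322727  2.43023437] [-99.88680246  -2.95754006  31.14491093]
```

```bash
python3 - <<'E'
from h import *
z=31.0
move_l(H(-32,-3,z),.06);s=state();print(s["time"],frc(),toH(s["ee_pos"]))
hold(.1);f0=frc();print(f0)
x=-32
while x<-14:
    x+=.4;t0=state()["time"];move_l(H(x,-3,z),.02);f=frc();s=state();print(round(x,1),round(s["time"],2),f.round(1),toH(s["ee_pos"]).round(2)[0])
    if f[0]-f0[0]<-2.2:break
snap("wrist","w7")
E
```

```text
20.4167 [-3.13076927 -1.01155656  4.24019221] [-31.2564405   -2.9911283   31.14468785]
[-1.98627522 -0.07857209  3.54464061]
-31.6 20.77 [-2.   0.4  4.5] -31.28
-31.2 21.02 [-3.4  0.2  5.4] -31.27
-30.8 21.27 [-3.9 -0.8  5.9] -31.26
-30.4 21.52 [-5.5 -1.7  7. ] -31.13
```

View pics/w7.png

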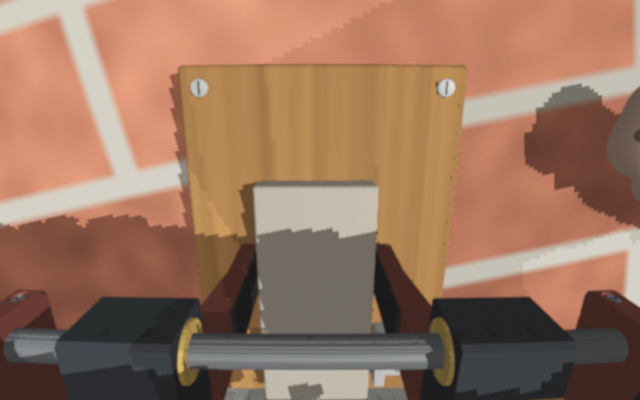

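w7 shows the plaque's rear edge at row about 183, columns 256–377. The force built up without any motion, which is either board friction or the stop. I'll measure the rear edge and unload z.

```bash
python3 - <<'E'
from h import *
d=load("pics/w7.npz")
print([toH(x).round(1).tolist() for x in onplane(d,[[256,183.5],[316,183.5],[377,183.5],[262,390],[371,390]],.034)])
print([toH(x).round(1).tolist() for x in onplane(d,[[180,67],[466,66]],.02)])
move_l(H(-30.4,-3,31.7),.02);hold(.15);print(frc(),toH(state()["ee_pos"]))
E
```

```text
[[-74.7, -29.2, 34.0], [-74.7, -2.9, 34.0], [-74.7, 23.9, 34.0], [40.0, -32.2, 34.0], [40.2, 26.9, 34.0]]
[[-124.5, -63.0, 20.0], [-124.9, 63.7, 20.0]]
[-0.9632147   0.68050273  0.20978066] [-30.5804868   -3.10682593  31.17433537]
```

It was friction: the stop should still be about 7 mm ahead. I'll carry on with the lower normal load.

```bash
python3 - <<'E'
from h import *
z=31.8
move_l(H(-27.5,-3,z),.02);hold(.1);f0=frc();print(f0.round(1),toH(state()["ee_pos"]).round(2))
x=-27.5
while x<-16:
    x+=.4;move_l(H(x,-3,z),.015);f=frc();s=state();print(round(x,1),round(s["time"],2),f.round(1),toH(s["ee_pos"]).round(2))
    if f[0]<-3.2:break
hold(.1);print(frc(),state()["time"])
E
```

```text
[-0.   0.7 -2.8] [-27.45  -3.23  31.36]
-27.1 22.61 [-0.5 -0.1 -2.6] [-27.15  -3.06  31.64]
-26.7 22.86 [ 0.3  0.6 -2.6] [-26.69  -3.02  31.79]
-26.3 23.11 [-0.6  0.4 -2.1] [-26.27  -3.    31.81]
-25.9 23.36 [-1.4  0.9 -3.2] [-26.13  -2.96  31.73]
-25.5 23.61 [-4.5 -0.2 -1.4] [-26.07  -2.96  31.64]
[-4.45539078 -0.17660623 -1.73445638] 23.7083
```

The plaque is touching the stop at a steady 4.5 N, so step 2 should be met. Next I ease x off a little and step towards the fence.

```bash
python3 - <<'E'
from h import *
z=31.6;x=-25.9;y=-3
move_l(H(x,y,z),.02);hold(.1);f0=frc();print(f0.round(1),toH(state()["ee_pos"]).round(2))
while y<3:
    y+=.4;move_l(H(x,y,z),.015);f=frc();s=state();print(round(y,1),round(s["time"],2),f.round(1),toH(s["ee_pos"]).round(2))
    if f[1]-f0[1]<-2.8:break
hold(.1);print(frc(),state()["time"],state()["moment"])
E
```

```text
[-4.6  0.8 -2.1] [-26.09  -2.94  31.56]
-2.6 24.31 [-5.5 -1.5 -0.9] [-26.03  -2.84  31.51]
-2.2 24.56 [-4.9 -1.4 -1.8] [-26.02  -2.72  31.44]
-1.8 24.81 [-5.5 -2.  -1.9] [-26.03  -2.48  31.36]
-1.4 25.06 [-5.2 -2.9 -2. ] [-26.05  -2.18  31.29]
[-4.77577382 -1.97334102 -1.75476297] 25.1583 [-0.20340878  0.83794498 -0.28785808]
```

That looks like drag along the stop, since y is still -2.2. I'll back x off and continue.

```bash
python3 - <<'E'
from h import *
z=31.6;x=-27;y=-1.4
move_l(H(x,y,z),.02);hold(.1);f0=frc();print(f0.round(1),toH(state()["ee_pos"]).round(2))
while y<3:
    y+=.4;move_l(H(x,y,z),.015);f=frc();s=state();print(round(y,1),round(s["time"],2),f.round(1),toH(s["ee_pos"]).round(2))
    if f[1]-f0[1]<-2.8:break
hold(.1);print(frc(),state()["time"],state()["moment"])
E
```

```text
[-0.3  0.6 -2.6] [-26.4   -1.26  31.91]
-1.0 25.76 [-0.1  0.2 -3. ] [-26.86  -0.93  31.66]
-0.6 26.01 [-0.   0.3 -3.7] [-27.    -0.55  31.6 ]
-0.2 26.26 [-0.2  0.6 -2.9] [-27.03  -0.18  31.58]
0.2 26.51 [-0.9 -0.8 -2.1] [-27.     0.06  31.56]
0.6 26.76 [ 0.  -3.2 -2. ] [-27.03   0.12  31.55]
[-0.44102779 -3.76299747 -1.72307515] 26.8583 [-0.53532084  0.19492807 -0.24040063]
```

The fence makes contact at y≈0.1 with 3.8 N. Next I ease y off slightly, re-touch the stop, set the plaque down, release and look.

```bash
python3 - <<'E'
from h import *
y=.45;z=31.6
move_l(H(-26.6,y,z),.02);print(frc().round(1))
for x in (-26.3,-26.0,-25.8,-25.6):
    move_l(H(x,y,z),.015);f=frc();print(x,f.round(1),toH(state()["ee_pos"]).round(2))
    if f[0]<-2.5:break
for z in (31.2,30.8,30.4):
    move_l(H(x,y,z),.015);f=frc();print(z,f.round(1),toH(state()["ee_pos"]).round(2))
    if f[2]>-.5:break
gripper_open();hold(.1);s=state();print(s["time"],frc().round(1),s["finger_gap"])
move_l(H(-40,y,110),.2);snap("wrist","w8");print(state()["time"])
move_to(H(-60,0,190),QH);snap("wrist","w9")
E
```

```text
[-3.2 -4.9 -1.4]
-26.3 [-2.7 -5.2 -1.7] [-26.62   0.13  31.39]
31.2 [-2.4 -5.  -1.7] [-26.57   0.12  31.18]
30.8 [-3.5 -5.4  0.2] [-26.55   0.14  31.18]
28.6417 [-0.3  0.6  0.1] 0.08751976826531707
29.2417
```

View pics/w9.png

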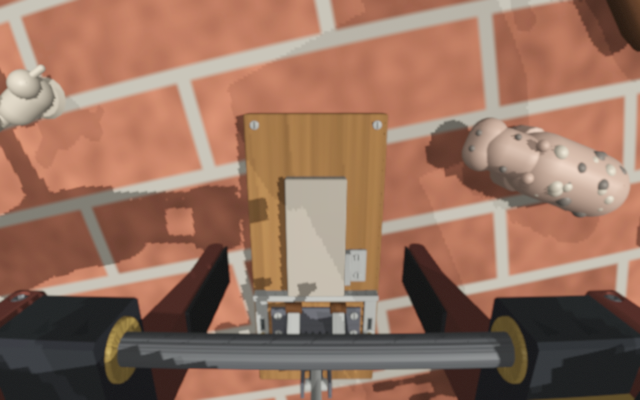

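View pics/w8.png

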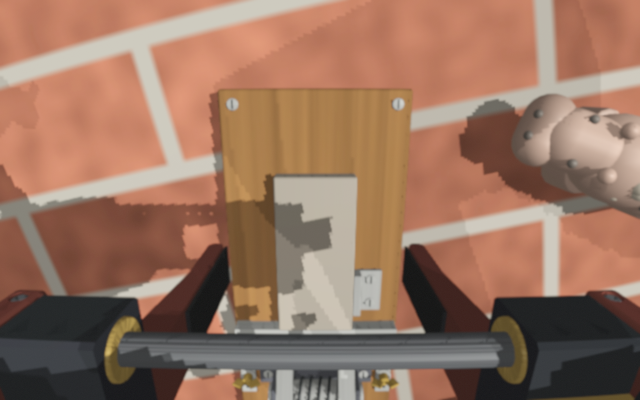

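```bash
python3 - <<'E'
from h import *
d=load("pics/w9.npz");f=d["frame"]
cv2.imwrite("pics/w9z.png",cv2.resize(f[100:320,230:400],None,fx=2.7,fy=2.7,interpolation=cv2.INTER_CUBIC))
g=cv2.cvtColor(f,cv2.COLOR_BGR2HSV)[...,1].astype(int)
for v in (185,215,260): print(v,g[v,278:294].tolist(),g[v,340:356].tolist())
for n,vs in (("w8",(190,215,250)),("w9",(185,200,215,240))):
    d=load(f"pics/{n}.npz");s=cv2.GaussianBlur(cv2.cvtColor(d["frame"],cv2.COLOR_BGR2HSV)[...,1],(3,3),0).astype(int)
    for v in vs:
        row=s[v,310:380];k=np.argmax(row>85);u=310+k-1+(85-row[k-1])/(row[k]-row[k-1]);print(n,v,"right edge",toH(onplane(d,[[u,v]],.034)[0]).round(2))
        bl=[np.argmax(s[v,200:300]),]
    col=s[120:220,320];ks=np.argmax(col<85);print(n,"rear",120+ks,toH(onplane(d,[[316,120+ks-.5]],.034)[0]).round(2))
d=load("pics/w9.npz");print(toH(onplane(d,[[245,115]],.02)[0]),toH(onplane(d,[[387,113]],.02)[0]))
E
```

```text
185 [145, 147, 147, 147, 147, 129, 70, 37, 32, 31, 29, 30, 30, 30, 29, 29] [30, 30, 29, 30, 29, 33, 54, 98, 134, 139, 138, 140, 140, 138, 140, 140]
215 [145, 145, 144, 142, 142, 146, 122, 62, 34, 32, 31, 31, 30, 30, 28, 30] [32, 32, 32, 30, 30, 43, 85, 131, 141, 140, 140, 141, 142, 142, 142, 145]
260 [137, 139, 143, 145, 143, 145, 144, 127, 66, 37, 30, 28, 30, 30, 28, 28] [30, 30, 31, 30, 25, 12, 6, 6, 6, 7, 6, 7, 6, 7, 6, 6]
w8 190 right edge [-60.06  28.07  34.  ]
w8 215 right edge [-42.42  28.04  34.  ]
w8 250 right edge [-16.36  28.08  34.  ]
w8 rear 174 [-71.33   0.69  34.  ]
w9 185 right edge [-63.34  28.15  34.  ]
w9 200 right edge [-49.3  28.1  34. ]
w9 215 right edge [-34.88  28.18  34.  ]
w9 240 right edge [-9.99 28.13 34.  ]
w9 rear 177 [-71.18   0.58  34.  ]
[-124.24461188  -62.54852726   20.        ] [-125.80695113   63.83974793   20.        ]
```

View pics/w9z.png

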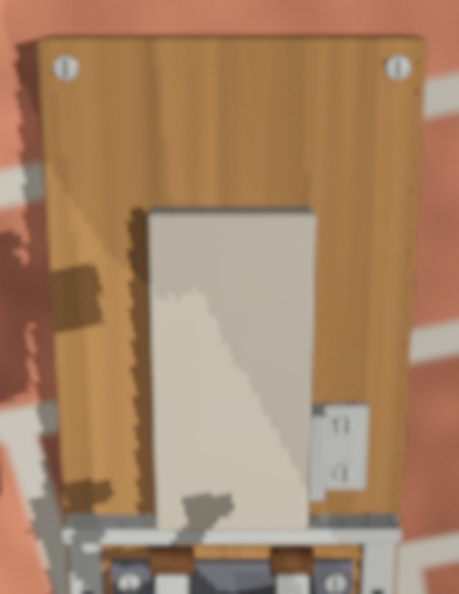

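The plaque's fence-side edge lies at y=28.1 along its whole length, so it is square and on the fence. The release may have left about 0.5 mm at the stop, so I'll nudge it lightly from behind with closed fingers and force checks.

```bash
python3 - <<'E'
from h import *
close();move_to(H(-86,3,50),QH);move_l(H(-86,3,31),.15);f0=frc();print(state()["time"],f0.round(1))
x=-86
while x<-74:
    x+=.4;move_l(H(x,3,31),.02);f=frc();s=state()
    if f[0]-f0[0]<-.8:print(round(x,1),round(s["time"],2),f.round(1),toH(s["ee_pos"]).round(2))
    if f[0]-f0[0]<-2.8:break
p=np.array(s["ee_pos"]);move_l(H(-90,3,31),.1);move_l(H(-90,3,110),.3)
snap("wrist","w10");print(state()["time"])
E
```

```text
31.9583 [ 0.5 -0.1  0.7]
-84.8 32.71 [-0.8 -0.1  0.2] [-84.83   2.98  30.93]
-83.6 33.46 [-0.8 -0.2  0.1] [-83.57   3.01  31.01]
-83.2 33.71 [-0.9 -0.5 -0.2] [-83.18   3.    31.  ]
-80.4 35.46 [-2.6 -1.   1.7] [-80.76   3.01  30.99]
36.175
```

View pics/w10.png

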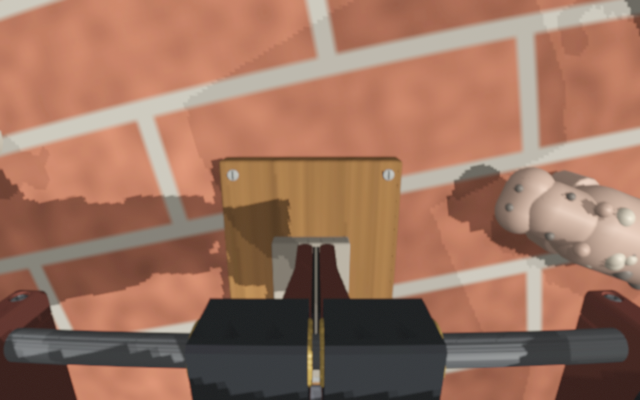

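w10 shows the plaque still square, rear edge at row 238. The final nudge met about 3 N of resistance, so the plaque is at the stop. Now the clip: grip the knob and bring it down slowly to just above contact.

```bash
python3 - <<'E'
from h import *
def tan(q):
    a=.698+q;f=frc();return f[0]*np.sin(a)+f[2]*np.cos(a)
p=ktcp(.895)
move_l(H(-90,3,240),.4);gripper_open()
move_to(p+[0,0,.07],QH);move_l(p,.15);close();s=state();print(s["time"],s["finger_gap"],frc().round(1))
for q in np.r_[np.linspace(.84,.36,9),.32,.29]:
    move_l(ktcp(q),.06);s=state();print(round(q,2),round(s["time"],2),frc().round(1),round(tan(q),1),round(s["finger_gap"]*1000,1))
snap("scene","s11");snap("side","d11")
E
```

```text
40.4083 0.024572900259973062 [ 0.5  1.1 -0. ]
0.84 40.67 [ 5.5  2.3 -1.2] 5.5 24.5
0.78 40.93 [ 4.6  2.2 -1.7] 4.5 24.5
0.72 41.2 [ 4.4  3.4 -0.7] 4.2 24.5
0.66 41.47 [2.9 3.2 1.3] 3.2 24.6
0.6 41.73 [0.6 1.5 2.7] 1.3 24.3
0.54 42.0 [-1.1  2.5  5.6] 0.8 24.8
0.48 42.27 [-2.3  2.   6.3] 0.2 24.7
0.42 42.53 [-3.8  2.4  5.4] -1.0 24.5
0.36 42.8 [-5.6  2.4  5.6] -2.1 24.2
0.32 43.05 [-6.3  1.3  5.1] -2.7 24.4
0.29 43.3 [-7.8  2.1  3.7] -4.4 24.4
```

```bash
python3 - <<'E'
from h import *
def tan(q):
    a=.698+q;f=np.mean([frc() for _ in range(1)],0);return f[0]*np.sin(a)+f[2]*np.cos(a)
hist=[]
q=.29
while q>.215:
    q-=.004;move_l(ktcp(q),.02);t=tan(q);hist.append(t);s=state();k=toH(np.array(s["ee_pos"])+[0,0,.011])
    qa=np.arctan2(k[2]-55,92-k[0])-.698
    print(round(q,3),round(qa,3),round(s["time"],2),frc().round(1),round(t,2))
    if t>min(hist)+2.2:break
hold(.1);print(tan(q))
snap("side","d12");snap("scene","s12");snap("wrist","w12")
E
```

```text
0.286 0.267 43.65 [-7.7  2.1  3.5] -4.49
0.282 0.263 43.9 [-7.9  2.1  4.2] -4.2
0.278 0.259 44.15 [-7.1  1.6  3.7] -3.79
0.274 0.255 44.4 [-7.3  1.8  4.4] -3.55
0.27 0.25 44.65 [-6.7  2.6  4.1] -3.17
0.266 0.246 44.9 [-6.7  1.8  3.2] -3.72
0.262 0.241 45.15 [-6.7  2.7  3.2] -3.64
0.258 0.237 45.4 [-6.7  1.6  2. ] -4.28
0.254 0.232 45.65 [-7.4  2.3  1.5] -5.19
0.25 0.231 45.9 [-6.2  2.5  2.5] -3.59
0.246 0.23 46.15 [-4.7  2.3  2.9] -2.1
-2.364424441081338
```

View pics/w12.png

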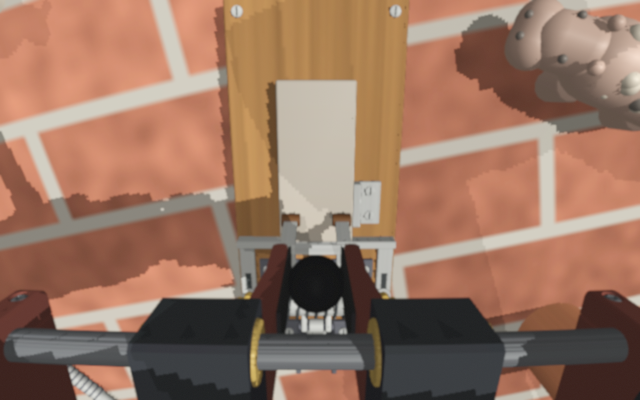

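w12 shows the toes at (291,219) and (341,219) on the plaque. The angle has stalled and the held load has dropped from -5.2 to -2.4 N. One more small step, then release.

```bash
python3 - <<'E'
from h import *
def tan(q):
    a=.698+q;f=frc();return f[0]*np.sin(a)+f[2]*np.cos(a)
move_l(ktcp(.2435),.01);hold(.1);print(frc().round(1),tan(.2435))
gripper_open();hold(.1);print(frc().round(1))
p=np.array(state()["ee_pos"]);move_l(p+[0,0,.09],.2)
move_to(H(-75,0,230),QH)
print(state()["time"]);snap("wrist","w13");snap("scene","s13");snap("side","d13")
d=load("pics/w13.npz");cv2.imwrite("pics/w13z.png",d["frame"][80:330,200:430].repeat(2,0).repeat(2,1))
s=cv2.GaussianBlur(cv2.cvtColor(d["frame"],cv2.COLOR_BGR2HSV)[...,1],(3,3),0).astype(int)
for v in (175,190,205):
    row=s[v,305:380];k=np.argmax(row>85);print(v,toH(onplane(d,[[305+k-.5,v]],.034)[0]).round(2))
E
```

```text
[-4.2  1.8  3.4] -1.4405588923960029
[-0.5 -0.2 -0.1]
49.0083
175 [-80.55 -11.33  34.  ]
190 [-65.03  28.05  34.  ]
205 [-49.13  28.4   34.  ]
```

View pics/w13.png

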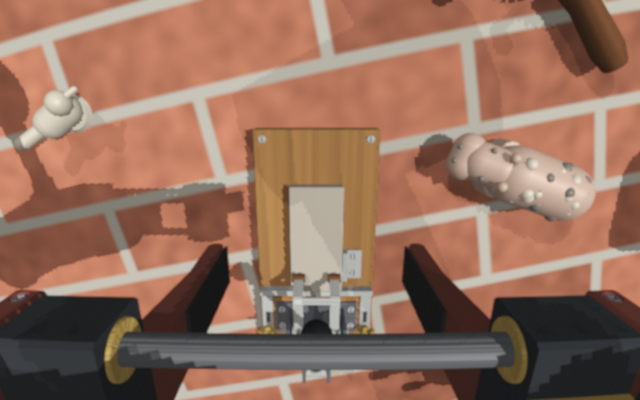

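View pics/s13.png

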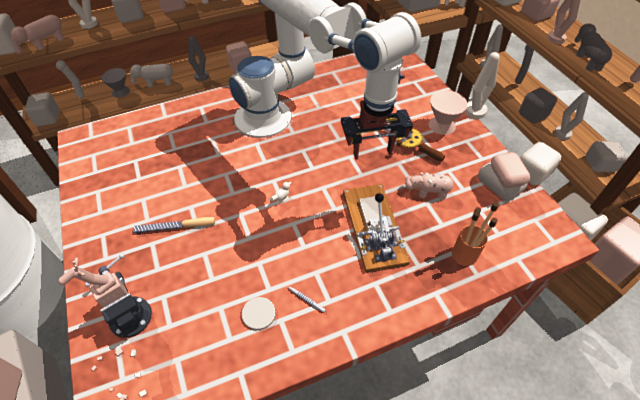

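w13 shows the plaque square with its edge on the fence at (343,250) and the toes on it at (298,280) and (333,280). The gripper is clear of everything. s13 shows the bystanders where they started. Handing in.

```bash
python3 - <<'E'
from h import *
job_done();print(state()["time"])
E
```

```text
the job is handed in; nothing more can be done
the job is handed in; nothing more can be done
```

The plaque is loaded in the holding board with the clip down on it, and I handed the job in at about 49 s of the 72 s allowed. The hand-in gives no verdict.

**What I did**
- **Clip up:** I lifted it by its knob to about 0.88 rad and released it there. It was still up when I came back to lower it.
- **Plaque in:** I slid the plaque under the clip until it touched the end stop, at about 4–5 N. I then moved it against the side fence, also at about 4–5 N, and released it.
- **Nudge:** a light push from behind, about 3 N, made sure it was back at the stop.
- **Clip down:** I kept hold of the knob the whole way and let go once the toes were carrying most of the load, with about 1.4 N still on the gripper.

**Last checks**
- **Position:** in the last picture the plaque's fence-side edge measured y = 28.1 to 28.4 mm, against 28 mm for the fence face, and it looked square to the board. Both toes were on the plaque, the gripper was clear, and the other things on the ledge looked unmoved.
- **Clip angle:** it stalled at about 0.23 rad by the arm's position. My estimate has a bias of about 0.01 rad.
- **Bad reading:** one of the three edge samples (row 175) was meaningless because it fell behind the plaque's rear end.
- **Not measured:** I did not measure the toe force directly. From the spring figures it should be about 10 N. I also did not see the stop contact after the nudge; I inferred it from the resistance.

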